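Load a tip box past the spring flap of a loader lane

ROBOT

A 6-joint arm with a two-finger parallel gripper is mounted at the origin on a cart in front of the work surface, level with it; the furniture and walls round the work are solid. World frame = base frame: x ahead of the robot, y to its left, z up, the work surface at z = 0. Lengths are in m, angles in degrees, forces in N, time in s.
With the tool pointing down it reaches from about 0.375 to 0.9 m from the base axis. Payload 3.1 kg.
Tool frame: the origin (TCP) lies midway between the tips of the shut fingers; the grasp point (between the pads) lies 19 mm behind it; z points along the fingers, y is the line along which they close (so a half turn about z gives the same grasp; the last joint's range is limited). The gripper opens to 87 mm and grips with 3 to 60 N. Pads are 19 mm wide; open, the fingers measure 117 mm over their backs; the gripper's body (75 mm by 190 mm) begins 51 mm behind the grasp point.
Start: joints at [59.731, 30.224, 82.088, -0, 67.689, -10.227], TCP at [0.214, 0.587, 0.223] pointing down, gripper open.
Joint ranges: [-176.69, 176.69], [-43.24, 126.21], [12.49, 139.97], [-82, 262], [0, 151.66], [-163.58, 163.58]. Speed limits (degrees/s): [159.86, 159.86, 180, 180, 180, 180].

INTERFACE

Orientations are given as a 3x3 rotation matrix whose columns are the frame's x, y, z axes.
In Python, from rig import bot gives the robot as it stands.
- The arm moves only by the shell command python3 steer.py FILE, which reads ROWS from the file FILE. ROWS is a JSON list of rows, 1 to 20 of them, each written [[dx, dy, dz], [rx, ry, rz], opening]: dx, dy, dz in parts of the range, where 1.0 means 60 cm, then a rotation vector rx, ry, rz in shares of 90 degrees (1.0 is 90 degrees), then the opening from 0.0 (shut) to 1.0 (fully open); each row is the pose to reach, as a shift and turn from the pose commanded when the command began, along the tool's axes at that moment; what a row does not reach only later rows make up. A row lasts 1/10 s, in which the tool goes at most 0.05 m and 8.59 degrees, less where a joint would pass 70% of its speed; a pose out of reach is approached as far as the arm can. The fingers move at their own pace and stop on an object; the grip force is fixed at half the most. Time passes only in rows, so rows that do not move let the fingers close. It prints the time, the measured TCP pose, the force, the opening and the grip force at its end. A shift or turn number past 1, either way, is cut back to 1. Input that does not fit is refused with a message, and nothing moves.
- bot.read_state(): the state, without advancing time (a new reading comes with each control period).
- bot.capture(name): name is "side" or "top"; returns a dict with "color" (480x640x3 uint8, red, green, blue), "K" (3x3 intrinsics, pixels), "view" (4x4, takes a point from world to camera coordinates). Camera axes: x right, y up, looking along -z (the intrinsics and any distortion apply to the point x, -y, -z); pixel columns grow to the right and rows downward; lengths in m; the calibration is good to about 2 mm. A picture is of the moment at which its call begins. There is no depth.
- bot.hand_in(): hands the job in; it is judged then, once.
The state is a dict: "time_s": time; "joint_positions": joint angles; "qvel": joint speeds; "tau": joint torques, N m; "position": TCP position; "tcp_rot": TCP orientation; "force": force on the tool from outside, world axes, zero at the start; "moment": the same for the moment, N m; "opening": opening from 0.0 (shut) to 1.0 (fully open); "grasp_force": force on a finger pad.
Only numpy, scipy, OpenCV 4.12 (cv2) and the standard library are available. Lean on these libraries where they do the work, as an engineer would, in place of code of your own. Each camera call takes 0.05 s, during which the arm holds its last target. There are 200 camera calls.

TASK

Slide the white pipette tip box along the bench into the loader lane, through its orange spring flap, and press it gently back until the blue sprung plate at the end of the bay visibly gives by about half its short travel, keeping the flap held open with your hand meanwhile. Then draw the hand back out slowly so that the flap is eased shut behind the box rather than snapping closed, and leave the box standing square in the bay. Never lift the box off the bench or shove it hard, and leave the bottles and the beaker beside the lane alone.

Things in the scene. Friction and masses are not known exactly. Their poses are not given: they have to be found in the camera images.
- tip_box: white pipette tip box, shut clear lid, 75 (its x) x 98 (its y) x 55 mm high, 0.11 to 0.22 kg; origin at the centre of its underside, z up. Starts before the mouth of the lane, turned up to 0.3 rad from it. Goes in with its y along the lane's y; push on the 75 mm wide face at y = -49 mm, below 36 mm height where the body is solid.
- loader: fixed aluminium lane, no floor, open top, rails 45 mm high. Origin on the bench mid-lane on the gate line; y points into the bay (push direction), x across to the hinge side. Mouth narrows from 160 mm at y = -95 to 92 mm (inner faces x = -46, +46) at y = -22 mm. Bay from y = 12 mm, inner faces x = -46, +68 mm. A box touching the resting plate has its origin at y = 147 to 155 mm.
- flap (a joint): angle of the orange spring flap, rad: 0 shut across the lane, grows as it swings into the bay (inward only), stop at 1.75. Spring moment 0.15 N m shut, plus 0.10 N m per rad. No latch: let go, it snaps shut at 6 to 9 rad/s; eased means under 4.5. The box pushes it open, it drags along the box's side, then falls against a hand that stands in its swing and follows it out.
- flap_edge (a point): middle of the flap's free edge, 33 mm above the bench; at loader x = -42 mm, y = 0 when shut. The panel spans 13 to 53 mm height, 4 mm thick, smooth; fingers fit beside it, but wide knuckles lower than its top would jam at the hinge
- flap_hinge (a point): point on the flap's upright hinge axis, 33 mm above the bench, at loader x = +56 mm, y = 0; the flap reaches 98 mm from it. The fixed hinge block round it reaches from x = 46 to 72 mm and 38 mm high, the pin 54 mm
- plate (a joint): travel in m of the blue sprung sensing plate (85 wide, 34 high, 7 to 41 mm above the bench) on the end block of the bay: 0 at rest, hard stop at 0.007, grows as it is pressed in along loader y; 3.2 N to start it, then 0.9 N per mm. The end block is adjustable: where the plate rests is not reported; its face lies 196 to 204 mm past the gate line, so the box must find it by feel
- bottle: white bottle with blue screw cap, 57 mm wide, 102 mm high, bystander; origin at the centre of its underside
- beaker: clear glass beaker, 75 mm wide, 95 mm high, bystander; origin at the centre of its underside
- dropper: black dropper bottle, 33 mm wide, 96 mm high, bystander; origin at the centre of its underside

How it is judged:
By the outcome, as a careful person would: the job done as asked, in the order asked, and still so for the second after the job is handed in, with the robot touching nothing.
It also fails if it takes over 61 s, if anything falls off the work surface, if the arm or the gripper's body presses on something with over 40 N, if the wrist force passes 120 N, or if a joint passes its speed limit or range.

## Working session

There is one attempt and no reset: what is moved stays moved. The work goes in short steps, Python scripts to look and compute and a shell command to move; the robot and the scene stay as the last step left them, time stands still between calls to the robot, and variables do not carry over. Pictures are saved under pics/ and viewed, at most 10 in all, crops included, and the job is handed in when it is done.

```bash
ls; mkdir -p pics
python3 - <<'E'
from rig import bot
import cv2,numpy as np
np.set_printoptions(precision=4,suppress=True)
s=bot.read_state();print(s)
for n in("side","top"):
    c=bot.capture(n);print(n,c["K"],c["view"],[k for k in c])
    cv2.imwrite(f"pics/{n}0.png",c["color"][:,:,::-1])
E
```

```text
pics
rig.py
steer.py
{'time_s': 0.0, 'joint_positions': array([ 59.732 ,  30.2794,  82.156 ,   0.0006,  67.6896, -10.2282]), 'qvel': array([ 0.0635, -0.041 ,  0.0129,  0.0992, -0.0085,  0.0226]), 'tau': array([  0.0007, -44.0059, -17.6588,   0.0634,   0.0585,  -0.0002]), 'position': array([0.2138, 0.5865, 0.2216]), 'tcp_rot': array([[-0.9395,  0.3427, -0.0011],
       [ 0.3427,  0.9395, -0.0019],
       [ 0.0004, -0.0021, -1.    ]]), 'force': array([ 0.0913, -0.7221, -0.4666]), 'moment': array([-0.0407,  0.0025,  0.058 ]), 'grasp_force': 0.0, 'opening': 1.0006504459294292}
side [[532.5184   0.     328.0356]
 [  0.     532.5184 236.9654]
 [  0.       0.       1.    ]] [[ 0.9872 -0.1588 -0.0106 -0.5234]
 [ 0.0734  0.395   0.9157 -0.1266]
 [-0.1413 -0.9048  0.4016 -0.8127]
 [ 0.      0.      0.      1.    ]] ['color', 'K', 'view']
top [[580.8608   0.     314.026 ]
 [  0.     580.8608 234.7371]
 [  0.       0.       1.    ]] [[ 0.0133 -0.9998  0.0141  0.0231]
 [ 0.9843  0.0155  0.1758 -0.5158]
 [-0.176   0.0115  0.9843 -1.0808]
 [ 0.      0.      0.      1.    ]] ['color', 'K', 'view']
```

View pics/side0.png

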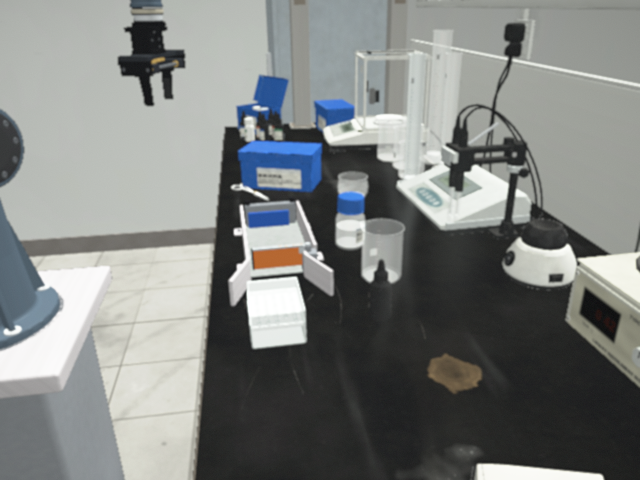

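View pics/top0.png

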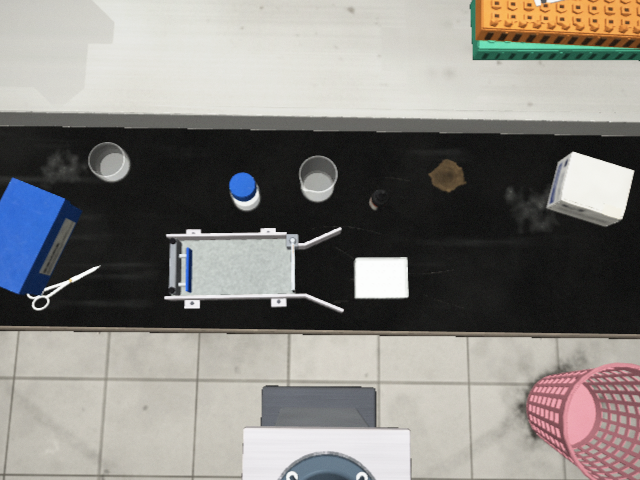

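The side view shows the box at (277,312), in front of the mouth, and the orange flap at (277,258). In the top view the box is at (381,278), the lane runs left (+y world), the hinge block is at (292,240) and the plate is at (189,270).

```bash
cat > h.py <<'E'
from rig import bot
import cv2,numpy as np
np.set_printoptions(precision=4,suppress=True)
def cap(n): return bot.capture(n)
def ray(c,uv,z):
    uv=np.atleast_2d(uv).astype(float);K,V=c["K"],c["view"];R,t=V[:3,:3],V[:3,3]
    d=np.c_[(uv[:,0]-K[0,2])/K[0,0],-(uv[:,1]-K[1,2])/K[1,1],-np.ones(len(uv))]@R
    o=-R.T@t
    return o+d*((z-o[2])/d[:,2])[:,None]
def proj(c,P):
    P=np.atleast_2d(P);q=P@c["view"][:3,:3].T+c["view"][:3,3];K=c["K"]
    return np.c_[K[0,2]+K[0,0]*q[:,0]/-q[:,2],K[1,2]+K[1,1]*-q[:,1]/-q[:,2]]
def box(c,z=.055,x0=345,x1=420,y0=245,y1=310):
    g=c["color"].min(2)[y0:y1,x0:x1]
    m=(g>215).astype(np.uint8)
    k=max(cv2.findContours(m,cv2.RETR_EXTERNAL,cv2.CHAIN_APPROX_NONE)[0],key=cv2.contourArea)
    r=cv2.minAreaRect(k);p=cv2.boxPoints(r)+[x0,y0]
    return p,ray(c,p,z)
E
python3 - <<'E'
from h import *
c=cap("top");p,w=box(c);print(p,w,w.mean(0))
e=np.linalg.norm(np.diff(w,axis=0),axis=1);print(e)
im=c["color"][222:318,160:420,::-1];cv2.imwrite("pics/t1.png",cv2.resize(im,None,fx=3,fy=3,interpolation=cv2.INTER_CUBIC))
c=cap("side");im=c["color"][190:360,220:350,::-1];cv2.imwrite("pics/s1.png",cv2.resize(im,None,fx=3.5,fy=3.5,interpolation=cv2.INTER_CUBIC))
E
```

```text
[[355. 258.]
 [407. 258.]
 [407. 297.]
 [355. 297.]] [[ 0.4698 -0.0482  0.055 ]
 [ 0.4714 -0.1477  0.055 ]
 [ 0.397  -0.1466  0.055 ]
 [ 0.3956 -0.0482  0.055 ]] [ 0.4334 -0.0977  0.055 ]
[0.0996 0.0744 0.0984]
```

View pics/t1.png

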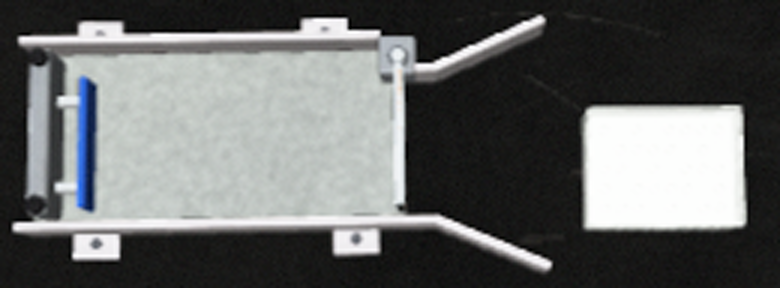

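View pics/s1.png

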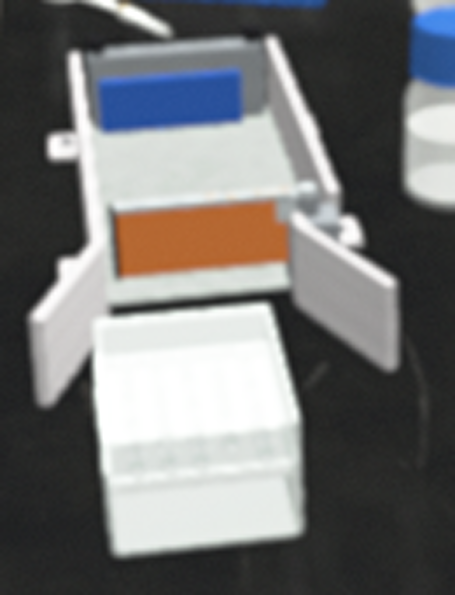

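The top crop shows the hinge pin at (397,55), the flap's free edge at (401,207) and the lower rail's inner edge running from (15,222) to (400,214). The side crop confirms the flap is shut and the box is square-on and clear of the mouth.

Run:
```python
from h import *
c=cap("top");print("cam",-c["view"][:3,:3].T@c["view"][:3,3])
o=lambda p:np.array(p)/3+[160-.33,222-.33]
print("hinge",ray(c,o([397,55]),.054),"edge",ray(c,o([401,207]),.053))
g=c["color"].astype(float).mean(2)
# rail edges: steepest gradient per column
def edge(cols,r0,r1,sgn,z,name):
    pts=[]
    for u in cols:
        d=np.diff(g[r0:r1,u])*sgn; d=np.clip(d,0,None); i=d.argmax(); w=d[max(0,i-1):i+2]
        pts.append((u,r0+max(0,i-1)+(w*np.arange(len(w))).sum()/w.sum()+.5))
    pts=np.array(pts); w=ray(c,pts,z); q=np.polyfit(w[:,1],w[:,0],1); r=w[:,0]-np.polyval(q,w[:,1]); k=abs(r)<.002
    q=np.polyfit(w[k,1],w[k,0],1); print(name,"slope",q[0],"x at y=.08,.2",np.polyval(q,[.08,.2]),k.sum(),r.std())
edge(range(195,285),226,240,1,.045,"up outer")
edge(range(195,290),290,298,1,.045,"low inner")
edge(range(205,265),296,304,-1,.045,"low outer")
# box subpixel
for z,cols,r0,r1,s,n in((.055,range(360,403),250,264,1,"box +x"),(.055,range(360,403),290,304,-1,"box -x")): edge(cols,r0,r1,s,z,n)
gt=g.T.copy()
for r,a,b,s,n in((range(264,292),348,362,1,"+y"),(range(264,292),400,414,-1,"-y")):
    P=[]
    for v in r:
        d=np.clip(np.diff(g[v,a:b])*s,0,None);i=d.argmax();w=d[i-1:i+2];P.append((a+i-1+(w*np.arange(3)).sum()/w.sum()+.5,v))
    w=ray(c,P,.055);q=np.polyfit(w[:,0],w[:,1],1);print(n,q[0],np.polyval(q,.433))
# two-view height check: box far-left etc: orange flap and hinge
s=cap("side")
hs=cv2.cvtColor(s["color"],cv2.COLOR_RGB2HSV);m=cv2.inRange(hs,(5,150,100),(18,255,255));m[:,:220]=0;m[:,340:]=0
k=max(cv2.findContours(m,0,2)[0],key=cv2.contourArea);print(cv2.boundingRect(k),k[:,0].tolist()[:40:3])
```

```text
cam [0.3172 0.0436 1.1542]
hinge [[0.503  0.0729 0.054 ]] edge [[0.406  0.0684 0.053 ]]
up outer slope -0.026252400607040767 x at y=.08,.2 [0.5204 0.5173] 33 0.0035204691881848492
low inner slope -0.030475836317656796 x at y=.08,.2 [0.4013 0.3976] 95 0.0004018777398121405
low outer slope -0.03649148193567836 x at y=.08,.2 [0.3958 0.3914] 60 0.00023974924968423966
box +x slope -0.01939612064607895 x at y=.08,.2 [0.4694 0.4671] 43 9.761407096558317e-05
box -x slope -0.021008014633112967 x at y=.08,.2 [0.3911 0.3885] 43 0.00020336914414622768
+y 0.016261026105206695 -0.04640901852650149
-y 0.01585944382752578 -0.1483354696283491
(253, 248, 49, 20) [[296, 248], [284, 250], [262, 251], [253, 253], [254, 267], [272, 266], [284, 264], [301, 263], [298, 254]]
```

The manual's scale: shifts go in shares of 60 cm and turns go in shares of 90 degrees. Converting my numbers, -0.568 m / 0.6 = -0.9467, -0.443 m / 0.6 = -0.7383, 68.1 degrees / 90 = 0.7567.

```bash
echo '[[[-0.7383,-0.9467,0],[0,0,0.7567],1],[[-0.7383,-0.9467,0],[0,0,0.7567],1],[[-0.7383,-0.9467,0],[0,0,0.7567],1],[[-0.7383,-0.9467,0],[0,0,0.7567],1],[[-0.7383,-0.9467,0],[0,0,0.7567],1],[[-0.7383,-0.9467,0],[0,0,0.7567],1],[[-0.7383,-0.9467,0],[0,0,0.7567],1],[[-0.7383,-0.9467,0],[0,0,0.7567],1],[[-0.7383,-0.9467,0],[0,0,0.7567],1],[[-0.7383,-0.9467,0],[0,0,0.7567],1],[[-0.7383,-0.9467,0],[0,0,0.7567],1],[[-0.7383,-0.9467,0],[0,0,0.7567],1],[[-0.7383,-0.9467,0],[0,0,0.7567],1],[[-0.7383,-0.9467,0],[0,0,0.7567],1],[[-0.7383,-0.9467,0],[0,0,0.7567],1],[[-0.7383,-0.9467,0],[0,0,0.7567],1],[[-0.7383,-0.9467,0],[0,0,0.7567],1],[[-0.7383,-0.9467,0],[0,0,0.7567],1]]' > rows.txt && python3 steer.py rows.txt
python3 - <<'E'
from h import *
s=bot.read_state();print(s["tcp_rot"],s["position"])
c=cap("top");im=cv2.imread("pics/top0.png")
for n,p,z in(("beaker base~",(317,193),0),("beaker top",(318,175),.095),("bottle cap",(243,186),.102),("dropper cap",(380,196),.096),("dropper base",(375,206),0)): print(n,ray(c,p,z))
cc=cap("side");cv2.imwrite("pics/s2.png",cc["color"][:,:,::-1])
E
```

```text
time_s: 2.1
position: [0.4346, -0.0968, 0.2224]
tcp_rot: [[-0.034, 0.999, -0.001], [0.999, 0.034, 0.001], [0.001, -0.001, -1.0]]
force: [-0.3, -0.0, 0.4]
opening: 1.001
grasp_force: 0.0
[[-0.0336  0.9994 -0.0014]
 [ 0.9994  0.0336  0.001 ]
 [ 0.0011 -0.0013 -1.    ]] [ 0.4346 -0.0968  0.2224]
beaker base~ [[0.6104 0.0252 0.    ]]
beaker top [[0.6212 0.0252 0.095 ]]
bottle cap [[0.5956 0.165  0.102 ]]
dropper cap [[ 0.5822 -0.0916  0.096 ]]
dropper base [[ 0.5851 -0.0935  0.    ]]
```

To row units: 0.208 m / 0.6 = 0.3467, 0.17 m / 0.6 = 0.2833.

```bash
echo '[[[-0.0042,0.0017,0.0833],[0,0,0],1],[[-0.0042,0.0017,0.1667],[0,0,0],1],[[-0.0042,0.0017,0.2333],[0,0,0],1],[[-0.0042,0.0017,0.2833],[0,0,0],1],[[-0.0042,0.0017,0.3167],[0,0,0],1],[[-0.0042,0.0017,0.3333],[0,0,0],1],[[-0.0042,0.0017,0.3433],[0,0,0],1],[[-0.0042,0.0017,0.3467],[0,0,0],1],[[-0.0042,0.0017,0.3467],[0,0,0],1]]' > rows.txt && python3 steer.py rows.txt
python3 - <<'E'
from h import *
c=cap("side");im=c["color"][170:400,180:420,::-1];cv2.imwrite("pics/s3.png",cv2.resize(im,None,fx=2.5,fy=2.5))
E
```

```text
time_s: 3.1
position: [0.4372, -0.1008, 0.0151]
tcp_rot: [[-0.033, 0.999, 0.001], [0.999, 0.033, -0.001], [-0.001, 0.001, -1.0]]
force: [-0.3, -0.4, 0.3]
opening: 0.999
grasp_force: 0.0
```

View pics/s3.png

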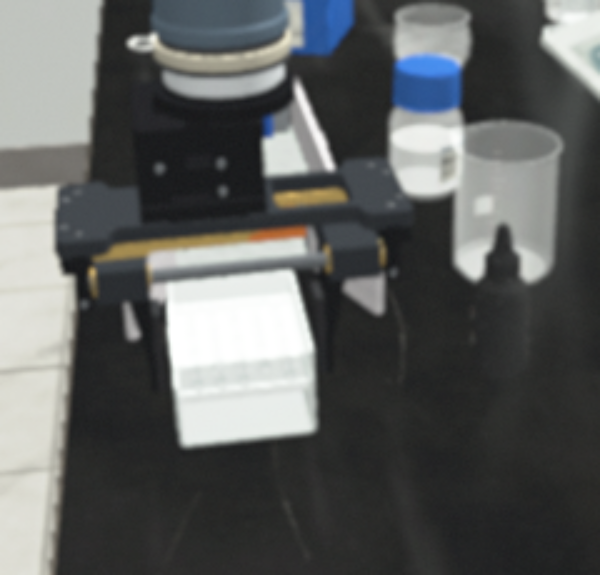

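The hand is straddling the box, with a finger on each side and the knuckles well above it.

To row units: -0.1 m / 0.6 = -0.1667, 0.02 m / 0.6 = 0.0333.

```bash
echo '[[[0,0.0067,0],[0,0,0],1],[[0,0.01,0],[0,0,0],1],[[0,0.0133,0],[0,0,0],1],[[0,0.0167,0],[0,0,0],1],[[0,0.02,0],[0,0,0],1],[[0,0.0233,0],[0,0,0],1],[[0,0.0267,0],[0,0,0],1],[[0,0.03,0],[0,0,0],1],[[0,0.0333,0],[0,0,0],1],[[0,0.0333,0],[0,0,0],1],[[0,0.0267,0],[0,0,0],1],[[0,0.0233,0],[0,0,0],1],[[0,0.0233,-0.05],[0,0,0],1],[[0,0.0233,-0.1167],[0,0,0],1],[[-0.0667,0.0033,-0.1417],[0,0,0],0.8],[[-0.1333,-0.0067,-0.1417],[0,0,0],0.46],[[-0.1667,-0.0167,-0.1417],[0,0,0],0.46],[[-0.1667,-0.0167,-0.1417],[0,0,0],0.46],[[-0.1667,-0.0167,-0.1417],[0,0,0],0.46]]' > rows.txt && python3 steer.py rows.txt
python3 - <<'E'
from h import *
c=cap("side")
g=c["color"]
im=g[170:400,180:420,::-1];cv2.imwrite("pics/s4.png",cv2.resize(im,None,fx=2.5,fy=2.5))
c=cap("top");cv2.imwrite("pics/t4.png",cv2.resize(c["color"][200:330,260:480,::-1],None,fx=3,fy=3))
E
```

```text
time_s: 5.05
position: [0.4296, -0.2009, 0.0994]
tcp_rot: [[-0.031, 1.0, -0.0], [1.0, 0.031, 0.001], [0.001, -0.0, -1.0]]
force: [0.1, 0.1, 0.2]
opening: 0.636
grasp_force: 0.0
```

View pics/s4.png

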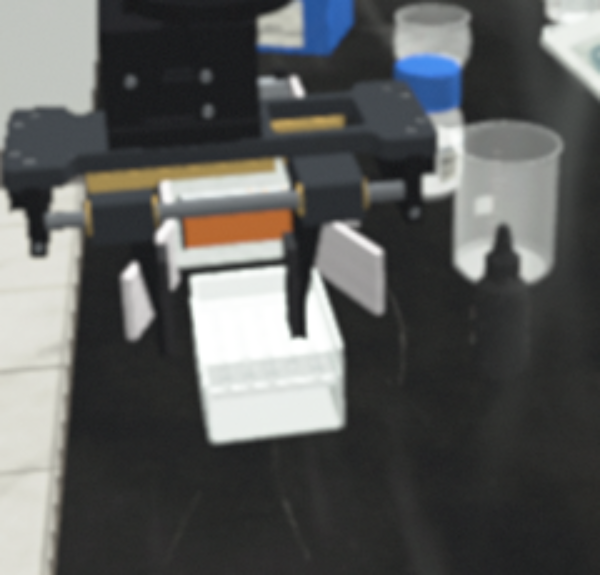

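The box has moved sideways and stands before the mouth. Its near bottom corners are at crop (208,443) and (345,428).

Run:
```python
from h import *
s=cap("side")
L=lambda w:np.array([[np.cos(.033),np.sin(.033)],[-np.sin(.033),np.cos(.033)]])@(w[:2]-[.4477,.0705])
for p in((263.2,347.4),(317.8,341.0)):
    w=ray(s,p,0)[0];print(w,L(w))
p=bot.read_state()["position"];print("tcp",p,L(p),bot.read_state()["opening"])
```

```text
[ 0.4156 -0.1451  0.    ] [-0.0392 -0.2144]
[ 0.4925 -0.1431  0.    ] [ 0.0377 -0.215 ]
tcp [ 0.4297 -0.1996  0.0993] [-0.0269 -0.2694] 0.5072325200908501
```

To row units: 0.085 m / 0.6 = 0.1417, 0.024 m / 0.6 = 0.04.

```bash
echo '[[[0,0.02,0.05],[0,0,0],0.46],[[0,0.04,0.1],[0,0,0],0.46],[[0,0.04,0.125],[0,0,0],0.46],[[0,0.04,0.1383],[0,0,0],0.46],[[0,0.04,0.1417],[0,0,0],0.46],[[0.0167,0.04,0.1417],[0,0,0],0.46],[[0.0333,0.04,0.1417],[0,0,0],0.46],[[0.0467,0.04,0.1417],[0,0,0],0.46],[[0.0567,0.04,0.1417],[0,0,0],0.46],[[0.0633,0.04,0.1417],[0,0,0],0.46],[[0.07,0.04,0.1417],[0,0,0],0.46],[[0.0767,0.04,0.1417],[0,0,0],0.46],[[0.0833,0.04,0.1417],[0,0,0],0.46],[[0.09,0.04,0.1417],[0,0,0],0.46],[[0.1,0.04,0.1417],[0,0,0],0.46],[[0.11,0.04,0.1417],[0,0,0],0.46],[[0.12,0.04,0.1417],[0,0,0],0.46],[[0.13,0.04,0.1417],[0,0,0],0.46]]' > rows.txt && python3 steer.py rows.txt
```

```text
time_s: 7.0
position: [0.4514, -0.1217, 0.0146]
tcp_rot: [[-0.033, 0.999, -0.0], [0.999, 0.033, 0.0], [0.0, -0.0, -1.0]]
force: [-0.5, -2.9, 2.1]
opening: 0.459
grasp_force: 1.2
```

```bash
cat >> h.py <<'E'
L=lambda w:np.array([[np.cos(.033),np.sin(.033)],[-np.sin(.033),np.cos(.033)]])@(np.array(w)[:2]-[.4477,.0705])
def st():
    s=bot.read_state();print("t",s["time_s"],"lane",L(s["position"]),s["position"][2],"F",s["force"],"M",s["moment"],"op",s["opening"])
E
python3 -c "
from h import *
st()"
```

```text
t 7.0 lane [-0.0027 -0.1922] 0.014568237662454186 F [-0.5029 -2.9315  2.0772] M [-0.4148  0.0304  0.0437] op 0.4585153935976245
```

```bash
echo '[[[0.01,0,0],[0,0,0],0.46],[[0.02,0,0],[0,0,0],0.46],[[0.03,0,0],[0,0,0],0.46],[[0.04,0,0],[0,0,0],0.46],[[0.05,0,0],[0,0,0],0.46],[[0.06,0,0],[0,0,0],0.46],[[0.07,0,0],[0,0,0],0.46],[[0.0783,0,0],[0,0,0],0.46],[[0.0867,0,0],[0,0,0],0.46],[[0.095,0,0],[0,0,0],0.46],[[0.1033,0,0],[0,0,0],0.46],[[0.1117,0,0],[0,0,0],0.46],[[0.1167,0,0],[0,0,0],0.46],[[0.1217,0,0],[0,0,0],0.46],[[0.125,0,0],[0,0,0],0.46],[[0.125,0,0],[0,0,0],0.46]]' > rows.txt && python3 steer.py rows.txt
python3 - <<'E'
from h import *
st()
a=cap("side");b=cap("top")
f=lambda c,r,k:cv2.resize(c["color"][r[0]:r[1],r[2]:r[3],::-1],k)
cv2.imwrite("pics/m5.png",np.hstack([f(a,(180,360,200,360),(400,450)),f(b,(210,330,240,400),(400,300)) if 0 else cv2.copyMakeBorder(f(b,(210,330,240,400),(400,300)),0,150,0,0,0)]))
E
```

```text
time_s: 8.6
position: [0.4486, -0.0468, 0.0144]
tcp_rot: [[-0.032, 0.999, -0.001], [0.999, 0.032, 0.001], [0.001, -0.001, -1.0]]
force: [-0.0, 0.1, 0.4]
opening: 0.456
grasp_force: 0.0
t 8.6 lane [-0.003  -0.1173] 0.014442996078726771 F [-0.0345  0.0663  0.4394] M [-0.1017  0.0548  0.0626] op 0.4560784465371811
```

View pics/m5.png

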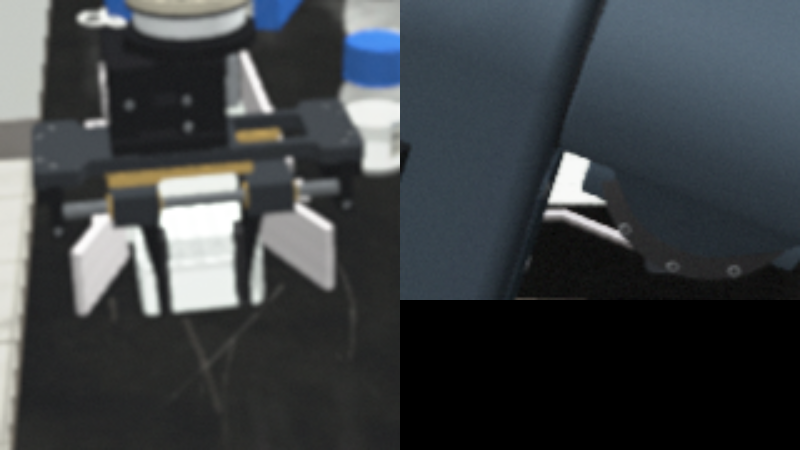

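The box is centred between the fingers in the throat (near bottom edge around (205,309) in the side crop), with the flap just ahead. In the top view the arm hides it.

To row units: 0.06 m / 0.6 = 0.1, 0.056 m / 0.6 = 0.0933.

```bash
echo '[[[0.0067,0,0],[0,0,0],0.46],[[0.0133,0,0],[0,0,0],0.46],[[0.02,0,0],[0,0,0],0.46],[[0.0267,0,0],[0,0,0],0.46],[[0.0333,0,0],[0,0,0],0.46],[[0.04,0,0],[0,0,0],0.46],[[0.0467,0,0],[0,0,0],0.46],[[0.0533,0,0],[0,0,0],0.46],[[0.06,0,0],[0,0,0],0.46],[[0.0667,0,0],[0,0,0],0.46],[[0.0733,0,0],[0,0,0],0.46],[[0.08,0,0],[0,0,0],0.46],[[0.0867,0,0],[0,0,0],0.46],[[0.0933,0,0],[0,0,0],0.46],[[0.1,0,0],[0,0,0],0.46]]' > rows.txt && python3 steer.py rows.txt; python3 -c "
from h import *
st()"
```

```text
time_s: 10.2
position: [0.4453, 0.0126, 0.0144]
tcp_rot: [[-0.034, 0.999, -0.004], [0.999, 0.034, -0.0], [-0.0, -0.004, -1.0]]
force: [-3.0, -5.7, -0.2]
opening: 0.464
grasp_force: 2.9
t 10.2 lane [-0.0043 -0.0578] 0.014385334630447926 F [-2.9654 -5.6689 -0.2255] M [-0.9429  0.4371  0.1774] op 0.4637579309592641
```

```bash
echo '[[[0.0067,0,0],[0,0,0],0.46],[[0.0133,0,0],[0,0,0],0.46],[[0.02,0,0],[0,0,0],0.46],[[0.0267,0,0],[0,0,0],0.46],[[0.0333,0,0],[0,0,0],0.46],[[0.04,0,0],[0,0,0],0.46],[[0.0467,0,0],[0,0,0],0.46],[[0.0533,0,0],[0,0,0],0.46],[[0.06,0,0],[0,0,0],0.46],[[0.0667,0,0],[0,0,0],0.46],[[0.0733,0,0],[0,0,0],0.46],[[0.08,0,0],[0,0,0],0.46],[[0.0867,0,0],[0,0,0],0.46],[[0.0933,0,0],[0,0,0],0.46],[[0.1,0,0],[0,0,0],0.46]]' > rows.txt && python3 steer.py rows.txt; python3 -c "
from h import *
st()"
```

```text
time_s: 11.7
position: [0.4448, 0.073, 0.0145]
tcp_rot: [[-0.032, 0.999, -0.001], [0.999, 0.032, 0.0], [0.0, -0.001, -1.0]]
force: [-1.3, -3.5, -1.3]
opening: 0.461
grasp_force: 1.5
t 11.7 lane [-0.0028  0.0026] 0.014496211347594646 F [-1.3376 -3.4834 -1.3038] M [-0.5469  0.3085  0.0845] op 0.4606662969958657
```

To row units: 0.07 m / 0.6 = 0.1167, 0.068 m / 0.6 = 0.1133.

```bash
echo '[[[0.0067,0,0],[0,0,0],0.46],[[0.0133,0,0],[0,0,0],0.46],[[0.02,0,0],[0,0,0],0.46],[[0.0267,0,0],[0,0,0],0.46],[[0.0333,0,0],[0,0,0],0.46],[[0.04,0,0],[0,0,0],0.46],[[0.0467,0,0],[0,0,0],0.46],[[0.0533,0,0],[0,0,0],0.46],[[0.06,0,0],[0,0,0],0.46],[[0.0667,0,0],[0,0,0],0.46],[[0.0733,0,0],[0,0,0],0.46],[[0.08,0,0],[0,0,0],0.46],[[0.0867,0,0],[0,0,0],0.46],[[0.0933,0,0],[0,0,0],0.46],[[0.1,0,0],[0,0,0],0.46],[[0.1067,0,0],[0,0,0],0.46],[[0.1133,0,0],[0,0,0],0.46],[[0.1167,0,0],[0,0,0],0.46]]' > rows.txt && python3 steer.py rows.txt
python3 - <<'E'
from h import *
st()
a=cap("side");b=cap("top")
f=lambda c,r,k:cv2.resize(c["color"][r[0]:r[1],r[2]:r[3],::-1],k)
cv2.imwrite("pics/m6.png",np.hstack([f(a,(180,320,210,350),(450,450)),cv2.copyMakeBorder(f(b,(220,320,150,310),(350,219)),0,231,0,0,0)]))
E
```

```text
time_s: 13.5
position: [0.4429, 0.143, 0.0146]
tcp_rot: [[-0.033, 0.999, 0.0], [0.999, 0.033, 0.0], [0.0, 0.0, -1.0]]
force: [-1.6, -3.4, 0.1]
opening: 0.461
grasp_force: 1.6
t 13.5 lane [-0.0024  0.0726] 0.014550717965990525 F [-1.5904 -3.4465  0.0603] M [-0.6191  0.382  -0.0247] op 0.46131361695565143
```

View pics/m6.png

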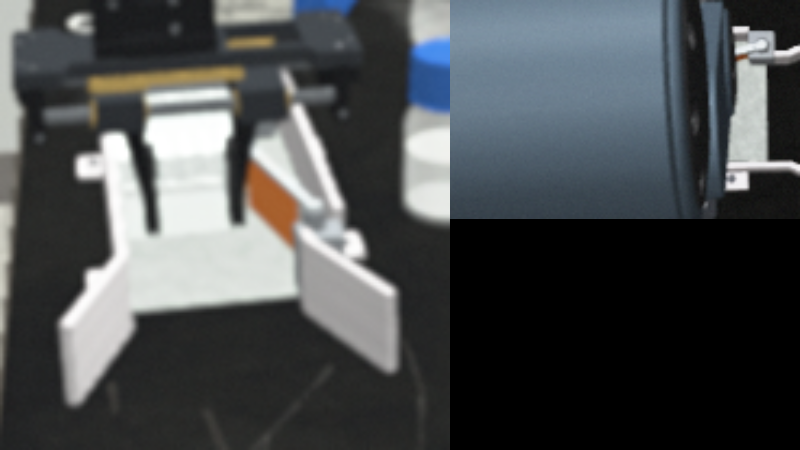

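In the side crop the box is in the bay, and the flap (orange, around (270,200)) is folded along the right finger and the box side. The hand is clear of the hinge.

To row units: 0.008 m / 0.6 = 0.0133, 0.006 m / 0.6 = 0.01.

```bash
g(){ grep -E 'position|force:'; }; echo '[[[0.005,0,0],[0,0,0],0.46],[[0.01,0,0],[0,0,0],0.46],[[0.0133,0,0],[0,0,0],0.46]]' > rows.txt && python3 steer.py rows.txt|g; echo '[[[0.0033,0,0],[0,0,0],0.46],[[0.0067,0,0],[0,0,0],0.46],[[0.0067,0,0],[0,0,0],0.46]]' > rows.txt && python3 steer.py rows.txt|g;echo '[[[0.0033,0,0],[0,0,0],0.46],[[0.0033,0,0],[0,0,0],0.46]]' > rows.txt && python3 steer.py rows.txt|g;echo '[[[0.0033,0,0],[0,0,0],0.46],[[0.0033,0,0],[0,0,0],0.46]]' > rows.txt && python3 steer.py rows.txt|g; python3 -c "
from h import *
st()"
```

```text
position: [0.4439, 0.1506, 0.0147]
force: [0.7, -5.5, 1.3]
grasp_force: 2.8
position: [0.4419, 0.1548, 0.0146]
force: [-3.2, -2.0, 1.5]
grasp_force: 1.5
position: [0.4416, 0.1568, 0.0145]
force: [-2.4, -1.3, 1.1]
grasp_force: 1.9
position: [0.4417, 0.1588, 0.0145]
force: [-2.4, -2.1, 1.2]
grasp_force: 1.8
t 14.6 lane [-0.0031  0.0884] 0.014488264726166714 F [-2.3604 -2.1287  1.2084] M [-0.4868  0.3468 -0.0788] op 0.46266352262167243
```

To row units: 0.001 m / 0.6 = 0.0017.

```bash
g(){ grep -E 'position|^force:'; }; echo '[[[0.0017,0,0],[0,0,0],0.46],[[0.0017,0,0],[0,0,0],0.46]]' > rows.txt && python3 steer.py rows.txt|g;echo '[[[0.0017,0,0],[0,0,0],0.46],[[0.0017,0,0],[0,0,0],0.46]]' > rows.txt && python3 steer.py rows.txt|g;echo '[[[0.0017,0,0],[0,0,0],0.46],[[0.0017,0,0],[0,0,0],0.46]]' > rows.txt && python3 steer.py rows.txt|g
```

```text
position: [0.4417, 0.1597, 0.0145]
force: [-4.3, -2.4, 1.6]
position: [0.4418, 0.1607, 0.0145]
force: [-2.6, -2.7, 0.7]
position: [0.4419, 0.1613, 0.0145]
force: [-4.1, -5.2, 1.2]
```

To row units: 0.001 m / 0.6 = 0.0017.

```bash
g(){ grep -E 'position|^force:'; }; echo '[[[0.0017,0,0],[0,0,0],0.46],[[0.0017,0,0],[0,0,0],0.46],[[0.0017,0,0],[0,0,0],0.46]]' > rows.txt && python3 steer.py rows.txt|g;echo '[[[0.0017,0,0],[0,0,0],0.46],[[0.0017,0,0],[0,0,0],0.46],[[0.0017,0,0],[0,0,0],0.46]]' > rows.txt && python3 steer.py rows.txt|g
```

```text
position: [0.4418, 0.1621, 0.0145]
force: [-3.0, -6.2, 0.9]
position: [0.4418, 0.163, 0.0145]
force: [-2.3, -6.3, 0.8]
```

To row units: 0.001 m / 0.6 = 0.0017.

```bash
g(){ grep -E 'position|^force:'; }; echo '[[[0.0017,0,0],[0,0,0],0.46],[[0.0017,0,0],[0,0,0],0.46],[[0.0017,0,0],[0,0,0],0.46]]' > rows.txt && python3 steer.py rows.txt|g;echo '[[[0.0015,0,0],[0,0,0],0.46],[[0.0015,0,0],[0,0,0],0.46],[[0.0015,0,0],[0,0,0],0.46],[[0.0015,0,0],[0,0,0],0.46]]' > rows.txt && python3 steer.py rows.txt|g
python3 - <<'E'
from h import *
F=[]
for i in range(6):
    c=cap("side");F.append(bot.read_state()["force"])
print(np.mean(F,0),np.std(F,0));st()
cv2.imwrite("pics/s7.png",cv2.resize(c["color"][185:315,200:350,::-1],None,fx=4,fy=4,interpolation=cv2.INTER_CUBIC))
E
```

```text
position: [0.4418, 0.1638, 0.0145]
force: [-2.3, -8.7, 1.2]
position: [0.4417, 0.1646, 0.0145]
force: [-2.7, -9.0, 1.5]
[-2.5971 -8.7654  1.758 ] [0.4591 0.2077 0.5345]
t 16.8 lane [-0.0029  0.0942] 0.01446697048202535 F [-1.9871 -8.3782  0.9536] M [-1.291   0.4085 -0.1018] op 0.46519058833630195
```

View pics/s7.png

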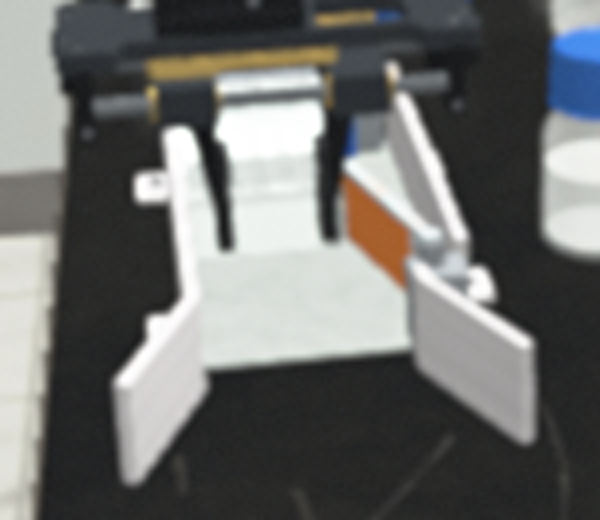

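The side view shows the box square at the end, with the flap (orange, (378,230)) resting on the right finger. The force rise of about 6.3 N over the baseline and the 3.4 mm advance agree on about half travel. I'll ease out now.

To row units: -0.045 m / 0.6 = -0.075, -0.042 m / 0.6 = -0.07.

```bash
echo '[[[-0.0017,0,0],[0,0,0],0.46],[[-0.0033,0,0],[0,0,0],0.46],[[-0.005,0,0],[0,0,0],0.46],[[-0.0067,0,0],[0,0,0],0.46],[[-0.0083,0,0],[0,0,0],0.46],[[-0.01,0,0],[0,0,0],0.46],[[-0.0133,0,0],[0,0,0],0.46],[[-0.0167,0,0],[0,0,0],0.46],[[-0.02,0,0],[0,0,0],0.46],[[-0.025,0,0],[0,0,0],0.46],[[-0.03,0,0],[0,0,0],0.46],[[-0.035,0,0],[0,0,0],0.46],[[-0.04,0,0],[0,0,0],0.46],[[-0.045,0,0],[0,0,0],0.46],[[-0.05,0,0],[0,0,0],0.46],[[-0.055,0,0],[0,0,0],0.46],[[-0.06,0,0],[0,0,0],0.46],[[-0.065,0,0],[0,0,0],0.46],[[-0.07,0,0],[0,0,0],0.46],[[-0.075,0,0],[0,0,0],0.46]]' > rows.txt && python3 steer.py rows.txt; python3 -c "
from h import *
st()"
```

```text
time_s: 18.8
position: [0.4433, 0.1202, 0.0145]
tcp_rot: [[-0.032, 0.999, -0.001], [0.999, 0.032, -0.0], [-0.0, -0.001, -1.0]]
force: [-4.8, 1.5, 1.4]
opening: 0.455
grasp_force: 2.0
t 18.8 lane [-0.0028  0.0498] 0.014518754092446243 F [-4.8375  1.4696  1.4035] M [0.0548 0.7014 0.0426] op 0.454975136612386
```

To row units: -0.032 m / 0.6 = -0.0533, -0.03 m / 0.6 = -0.05.

```bash
echo '[[[-0.0033,0,0],[0,0,0],0.46],[[-0.0067,0,0],[0,0,0],0.46],[[-0.01,0,0],[0,0,0],0.46],[[-0.0133,0,0],[0,0,0],0.46],[[-0.0167,0,0],[0,0,0],0.46],[[-0.02,0,0],[0,0,0],0.46],[[-0.0233,0,0],[0,0,0],0.46],[[-0.0267,0,0],[0,0,0],0.46],[[-0.03,0,0],[0,0,0],0.46],[[-0.0333,0,0],[0,0,0],0.46],[[-0.0367,0,0],[0,0,0],0.46],[[-0.04,0,0],[0,0,0],0.46],[[-0.0433,0,0],[0,0,0],0.46],[[-0.0467,0,0],[0,0,0],0.46],[[-0.05,0,0],[0,0,0],0.46],[[-0.0533,0,0],[0,0,0],0.46]]' > rows.txt && python3 steer.py rows.txt
python3 - <<'E'
from h import *
st()
E
```

```text
time_s: 20.4
position: [0.4428, 0.0882, 0.0144]
tcp_rot: [[-0.033, 0.999, -0.004], [0.999, 0.033, -0.0], [-0.0, -0.004, -1.0]]
force: [-7.6, -1.9, 1.3]
opening: 0.463
grasp_force: 2.8
t 20.4 lane [-0.0043  0.0178] 0.014367190627720947 F [-7.6454 -1.9486  1.2764] M [-0.2729  1.0187  0.0436] op 0.46313344216832836
```

To row units: -0.0225 m / 0.6 = -0.0375, -0.006 m / 0.6 = -0.01.

```bash
echo '[[[-0.0033,0,0],[0,0,0],0.46],[[-0.0067,0,0],[0,0,0],0.46],[[-0.01,0,0],[0,0,0],0.46],[[-0.0133,0,0],[0,0,0],0.46],[[-0.0167,0,0],[0,0,0],0.46],[[-0.02,0,0],[0,0,0],0.46],[[-0.0225,0,0],[0,0,0],0.46],[[-0.025,0,0],[0,0,0],0.46],[[-0.0275,0,0],[0,0,0],0.46],[[-0.03,0,0],[0,0,0],0.46],[[-0.0325,0,0],[0,0,0],0.46],[[-0.035,0,0],[0,0,0],0.46],[[-0.0375,0,0],[0,0,0],0.46]]' > rows.txt && python3 steer.py rows.txt; python3 -c "
from h import *
st()"; echo '[[[-0.0025,0,0],[0,0,0],0.46],[[-0.005,0,0],[0,0,0],0.46],[[-0.0075,0,0],[0,0,0],0.46],[[-0.01,0,0],[0,0,0],0.46],[[-0.0125,0,0],[0,0,0],0.46],[[-0.015,0,0],[0,0,0],0.46],[[-0.0175,0,0],[0,0,0],0.46],[[-0.02,0,0],[0,0,0],0.46],[[-0.0233,0,0],[0,0,0],0.46],[[-0.0267,0,0],[0,0,0],0.46]]' > rows.txt && python3 steer.py rows.txt; python3 -c "
from h import *
st()"
```

```text
time_s: 21.7
position: [0.4448, 0.0651, 0.0144]
tcp_rot: [[-0.032, 0.999, -0.001], [0.999, 0.032, -0.001], [-0.001, -0.001, -1.0]]
force: [-5.1, -5.0, 0.5]
opening: 0.457
grasp_force: 2.9
t 21.7 lane [-0.0031 -0.0053] 0.014391318195383411 F [-5.118  -4.9608  0.4755] M [-0.7378  0.8209 -0.0454] op 0.4569954651032352
time_s: 22.7
position: [0.4465, 0.0499, 0.0146]
tcp_rot: [[-0.033, 0.999, 0.001], [0.999, 0.033, -0.0], [-0.0, 0.001, -1.0]]
force: [-0.0, 0.8, -0.3]
opening: 0.46
grasp_force: 0.0
t 22.7 lane [-0.0019 -0.0206] 0.014643366765041587 F [-0.0136  0.802  -0.3004] M [-0.0429 -0.0104  0.0064] op 0.4604104347593634
```

To row units: -0.42 m / 0.6 = -0.7, -0.13 m / 0.6 = -0.2167.

```bash
echo '[[[-0.0167,0,0],[0,0,0],0.46],[[-0.05,0,0],[0,0,0],0.46],[[-0.1,0,0],[0,0,0],0.46],[[-0.15,0,0],[0,0,0],0.46],[[-0.2167,0,0],[0,0,0],0.46],[[-0.2667,0,-0.0667],[0,0,0],0.46],[[-0.3333,0,-0.1333],[0,0,0],0.46],[[-0.4,0,-0.2],[0,0,0],0.46],[[-0.4667,0,-0.25],[0,0,0],0.46],[[-0.5333,0,-0.25],[0,0,0],0.46],[[-0.6,0,-0.25],[0,0,0],0.46],[[-0.6667,0,-0.25],[0,0,0],0.46],[[-0.7,0,-0.25],[0,0,0],0.46],[[-0.7,0,-0.25],[0,0,0],0.46]]' > rows.txt && python3 steer.py rows.txt
python3 - <<'E'
from h import *
st()
a=cap("side");b=cap("top")
f=lambda c,r,k:cv2.resize(c["color"][r[0]:r[1],r[2]:r[3],::-1],k,interpolation=cv2.INTER_CUBIC)
cv2.imwrite("pics/m8.png",np.hstack([f(a,(190,310,220,330),(330,360)),cv2.copyMakeBorder(f(b,(225,315,160,310),(460,276)),0,84,0,0,0)]))
E
```

```text
time_s: 24.1
position: [0.4591, -0.3738, 0.1645]
tcp_rot: [[-0.029, 1.0, 0.001], [1.0, 0.029, -0.003], [-0.003, 0.001, -1.0]]
force: [-0.0, -0.1, 1.1]
opening: 0.46
grasp_force: 0.0
t 24.1 lane [-0.0033 -0.4444] 0.16449672477365573 F [-0.003  -0.1325  1.1296] M [-0.0445  0.0198 -0.0177] op 0.4599882555711447
```

View pics/m8.png

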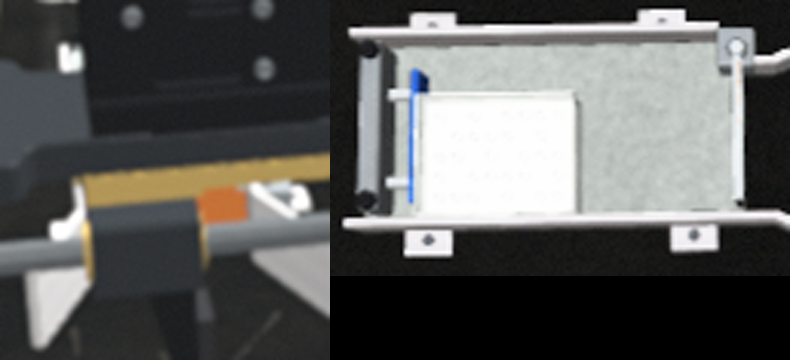

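The top view shows the flap shut (740,125), the box square in the bay against the plate (box spans (415,95) to (577,213)), and the hand clear.

```bash
python3 -c "
from rig import bot
print(bot.hand_in())"
```

```text
the job is handed in; nothing more can be done
None
```

Job handed in at about 24 s of the 61 s limit: the box stands square in the bay at the plate after pressing it in about 3.4 of its 7 mm (judged by force and hand travel, as the arm hid the plate), and the flap was eased shut behind the hand.

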